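# Lay out a stripped wheel hub for refitting

## Robot

A 6-joint arm with a two-finger parallel gripper is mounted at the origin on the work surface. World frame = base frame: x ahead of the robot, y to its left, z up, the work surface at z = 0. Lengths are in m, angles in rad, forces in N, time in s.
With the tool pointing down it reaches from about 0.375 to 0.75 m from the base axis. Payload 9 kg.
Tool frame: the origin (TCP) lies midway between the tips of the shut fingers; the grasp point (between the pads) lies 19 mm behind it (env.grasp_offset is the distance from the TCP to the grasp point, in m); z points along the fingers, y is the line along which they close (so a half turn about z gives the same grasp; the last joint's range is limited). The gripper opens to 85 mm and grips with 20 to 120 N. Pads are 22 mm wide; open, the fingers measure 114 mm over their backs; the gripper's body (76 mm by 85 mm) begins 54 mm behind the grasp point. The pads swing forward as they close: fully open they stand 13 mm farther back than shut.
Start: joints at [-1.351, 0.104, 0.097, 1.564, 0, 1.353], TCP at [0.254, -0.543, 0.231] pointing down, gripper open.
Joint ranges: [-2.99, 2.99], [-0.84, 1.86], [-1.1, 1.16], [-1.84, 2.11], [-1.51, 1.56], [-3.14, 3.14]. Speed limits (rad/s): [2.22, 2.22, 2.57, 3.14, 3.14, 3.14].

## Interface

Orientations are given as a rotation vector (axis times angle).
In Python, from plant import env, grab_frame gives the robot as it stands.
- The arm moves only by the tool send_rows, never from a script. Its arguments are lists of equal length, an entry for each row: "hand": the opening, from -1 (shut) to 1 (fully open); "offset": the shift along the tool's x, y, z each as a share of 5 cm, from -1 to 1, a list of three; "angular": the turn, a rotation vector about the tool's x, y, z each as a share of 0.08 rad, from -1 to 1, a list of three. In form: {"hand": [hand, ...], "offset": [[x, y, z], ...], "angular": [[wx, wy, wz], ...]}. A call has 1 to 8 rows; each row shifts and turns the commanded pose from where the row before left it, along the tool's axes as they then stand; what a row does not reach is not made up. A row lasts 1/10 s, in which the tool goes at most 50 mm and 8.59 degrees, less where a joint would pass 70% of its speed; a pose out of reach is approached as far as the arm can. A call with a number of a shift or a turn outside -1 to 1 is refused whole. A call with a gripper value outside its range is refused whole. The fingers move at their own pace and stop on an object; the grip force is fixed at half the most. Time passes only in rows, so rows that do not move let the fingers close. It gives the time, the measured TCP pose, the force, the opening and the grip force at its end, in the units of the state.
- env.get_obs(): the state, without advancing time (a new reading comes with each control period).
- grab_frame(name): name is "scene" or "top"; returns a dict with "pixels" (420x560x3 uint8, blue, green, red), "camera_matrix" (3x3 intrinsics, pixels), "R" (3x3) and "t" (3): a world point X has camera coordinates R X + t. Camera axes: x right, y down, z forward; pixel columns grow to the right and rows downward; lengths in m; the calibration is good to about 2 mm. A picture is of the moment at which its call begins. There is no depth.
- env.job_done(): hands the job in; it is judged then, once.
The state is a dict: "time_s": time; "joints": joint angles; "joint_velocities": joint speeds; "tau": joint torques, N m; "eef_pos": TCP position; "eef_rot": TCP orientation; "force": force on the tool from outside, world axes, zero at the start; "ft_torque": the same for the moment, N m; "gripper_width": finger opening in m; "finger_force": force on a finger pad.
Only numpy, scipy, OpenCV 4.12 (cv2) and the standard library are available. Lean on these libraries where they do the work, as an engineer would, in place of code of your own. Each camera call takes 0.05 s, during which the arm holds its last target. There are 200 camera calls.

## Task

Lay the stripped wheel hub out on the row of three rubber pads, each part flat and centred on its pad: the flange disc on the middle pad, the bearing on the end pad next to the mug of hex keys, and the hex nut on the end pad next to the torch. When these three lie in place, finish by standing the spacer sleeve upright on the middle of the flange. Leave the mug, the torch and the tape measure where they stand.

Things in the scene. Friction and masses are not known exactly. Their poses are not given: they have to be found in the camera images.
- flange: flange disc: flat round aluminium disc, 66 mm across, 14 mm thick, flat top with a dark bore mark and four small dark bolt-hole marks (no real holes); about 130 g. Loose, stands as it should at the start (z up). Origin: centre of its underside; z is its axis.
- bearing: ball bearing: flat steel ring, 52 mm outer diameter, 15 mm high, with an inner ring (33 mm outer diameter), a dark shield between and a dark centre; about 130 g. Loose, stands as it should at the start (z up). Origin: centre of its underside; z is its axis.
- nut: big steel hex nut: 46 mm across the flats, 53 mm across the corners, 22 mm high, dark bore mark on top; about 200 g. The flats face along its own +-y and at 60 degree steps from there; the corners lie on its own +-x. Loose, stands as it should at the start (z up). Origin: centre of its underside; z is its axis.
- sleeve: spacer sleeve: short upright steel tube, 36 mm outer diameter, 45 mm high, wall 5 mm, open at both ends; about 140 g. Loose, stands as it should at the start (z up). Origin: centre of its underside; z is its axis.
- pad_mid: black square rubber pad 84 x 84 mm, 4 mm thick, with a thin grey border line, fixed to the bench; all three are alike. Origin: centre of its underside (its top is 4 mm higher); x, y along its edges, z up. This is the middle one of the row; the row runs roughly across the bench, along this pad's y axis.
- pad_left: black square rubber pad 84 x 84 mm, 4 mm thick, with a thin grey border line, fixed to the bench; all three are alike. Origin: centre of its underside (its top is 4 mm higher); x, y along its edges, z up. This is the end pad on the robot's left (+y of the middle pad, about 115 mm between centres).
- pad_right: black square rubber pad 84 x 84 mm, 4 mm thick, with a thin grey border line, fixed to the bench; all three are alike. Origin: centre of its underside (its top is 4 mm higher); x, y along its edges, z up. This is the end pad on the robot's right (-y of the middle pad, about 115 mm between centres).
- mug: green ceramic mug of hex keys, 78 mm across, rim 90 mm high, keys up to 143 mm high; stands past one end of the row of pads, about 130 mm from the end pad's centre; which end varies. Its handle (reaching 68 mm from the axis) is on its own +x side and points roughly away from the robot. Loose; not to be moved. Origin: centre of its underside.
- torch: orange plastic torch standing on its lens head, head 54 mm across, barrel 36 mm across, 148 mm high; stands past the other end of the row of pads, about 130 mm from the end pad's centre. Loose; not to be moved. Origin: centre of its underside, z up.
- tape: grey tape measure standing on edge, 66 x 36 mm (its own x, y), 62 mm high, among the hub parts. Loose; not to be moved. Origin: centre of its underside, z up.

How it is judged:
By the outcome, as a careful person would: the job done as asked, in the order asked, and still so for the second after the job is handed in, with the robot touching nothing.
It also fails if it takes over 96 s, if anything falls off the work surface, if the arm or the gripper's body presses on something with over 40 N, if the wrist force passes 120 N, or if a joint passes its speed limit or range.

## Working session

There is one attempt and no reset: what is moved stays moved. The work goes in short steps, Python scripts to look and compute and a tool call to move; the robot and the scene stay as the last step left them, time stands still between calls to the robot, and variables do not carry over. Pictures are saved under pics/ and viewed, at most 14 in all, crops included, and the job is handed in when it is done.

Besides the shell and the picture viewer there is one more tool, called after ">>>" by a JSON object that holds its "fn" and its "kwargs". send_rows: Moves the arm, as the interface text tells. Shift numbers are shares of 5 cm and turn numbers shares of 0.08 rad, none past 1 either way. Its arguments: {"type":"object","properties":{"hand":{"type":"array","items":{"type":"number"}},"offset":{"type":"array","items":{"type":"array","items":{"type":"number"}}},"angular":{"type":"array","items":{"type":"array","items":{"type":"number"}}}},"required":["hand","offset","angular"]}

```bash
ls; mkdir -p pics; python3 - <<'E'
from plant import env, grab_frame
import cv2, numpy as np, pickle
for n in ("scene","top"):
    f=grab_frame(n); cv2.imwrite(f"pics/{n}0.png",f["pixels"]); pickle.dump(f,open(f"{n}0.pkl","wb"))
    print(n,f["camera_matrix"],f["R"],f["t"], -f["R"].T@f["t"])
o=env.get_obs(); print({k:o[k] for k in("time_s","eef_pos","eef_rot","gripper_width")}, env.grasp_offset)
E
```

```text
pics
scene [[519.67282796   0.         277.97541344]
 [  0.         519.67282796 199.42371702]
 [  0.           0.           1.        ]] [[ 0.13247985  0.99093595 -0.02224915]
 [ 0.64268696 -0.10296744 -0.75917796]
 [-0.75458768  0.08627654 -0.65050273]] [-0.09052833 -0.33457945  1.43953698] [ 1.31327989 -0.06894128  0.68040321]
top [[480.87709442   0.         280.55447754]
 [  0.         480.87709442 212.709045  ]
 [  0.           0.           1.        ]] [[-2.03147814e-02 -9.99791908e-01 -1.85737815e-03]
 [-9.93831469e-01  2.03961846e-02 -1.09009203e-01]
 [ 1.09024403e-01 -3.68577279e-04 -9.94039005e-01]] [0.03197918 0.58468455 1.08799441] [0.46310961 0.02044821 1.14530428]
{'time_s': 0.1, 'eef_pos': array([ 0.25430251, -0.54312204,  0.23060279]), 'eef_rot': array([-3.06548951e+00, -6.81938667e-01, -6.09887494e-07]), 'gripper_width': 0.08522641960609059} 0.0187
```

View pics/scene0.png

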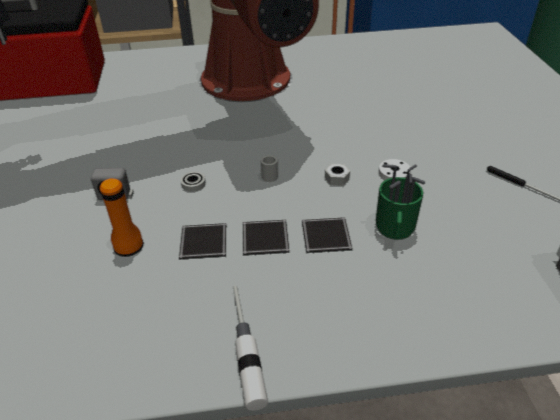

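View pics/top0.png

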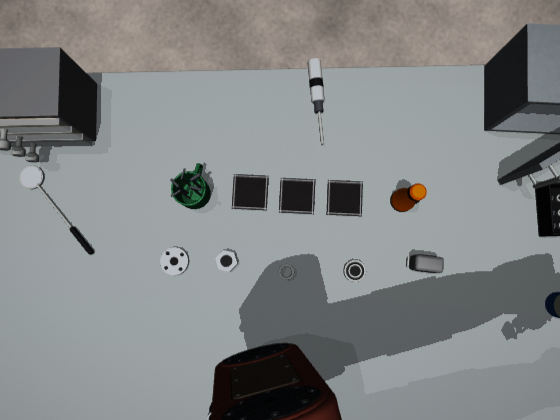

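The scene view shows the pads at about (204,240), (266,236) and (327,234). In the top view they are at (250,192), (297,196) and (345,198). The top view also has the mug at (190,188) on the +y side, the torch at (405,198), the flange at (174,261), the nut at (227,261), the sleeve at (287,271), the bearing at (354,270) and the tape at (426,263). So the bearing goes on pad_left and the nut on pad_right.

```bash
python3 - <<'E'
import cv2, numpy as np, pickle
t=pickle.load(open("top0.pkl","rb"))["pixels"]; s=pickle.load(open("scene0.pkl","rb"))["pixels"]
def up(im,x0,x1,y0,y1,k): return cv2.resize(im[y0:y1,x0:x1],None,fx=k,fy=k,interpolation=cv2.INTER_CUBIC)
a=np.vstack([up(t,150,310,240,290,5),up(t,300,460,240,290,5)]); cv2.imwrite("pics/topc.png",a)
a=np.vstack([up(s,160,360,150,200,4),up(s,240,440,150,200,4),up(s,80,280,150,200,4)])
cv2.imwrite("pics/scenec.png",a)
for p in [(250,155),(200,262),(260,272),(320,275),(300,245)]: print(p,t[p[1],p[0]])
E
```

```text
(250, 155) [167 166 159]
(200, 262) [168 165 159]
(260, 272) [168 165 159]
(320, 275) [98 97 93]
(300, 245) [168 166 159]
```

View pics/topc.png

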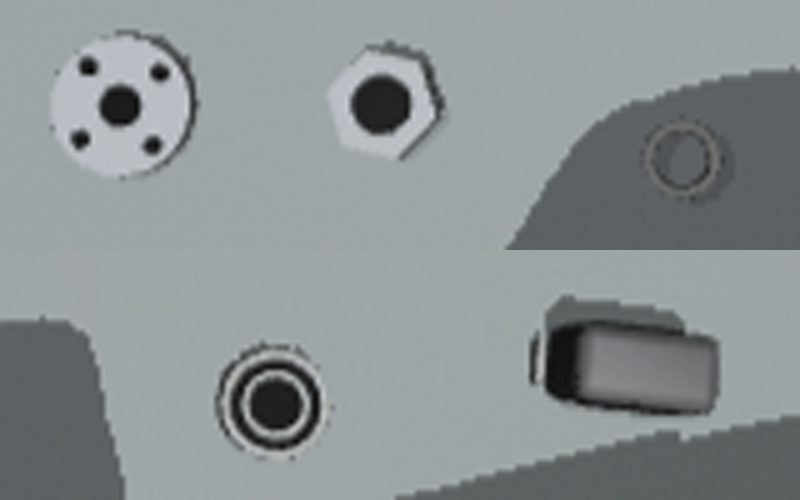

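View pics/scenec.png

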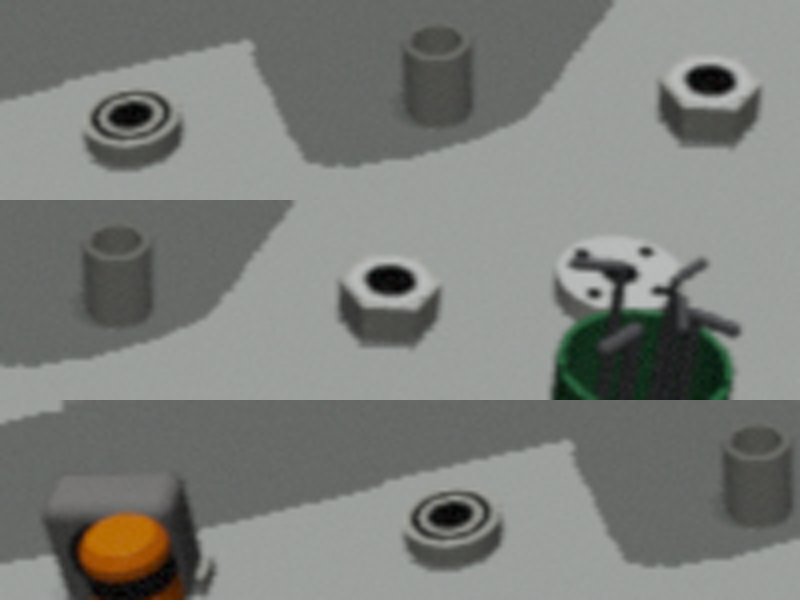

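The crops show the nut's bore at top px (226,261), the flange's bore at (174,261), the bearing's at (355,271) and the sleeve ring at (286,272). All the bores are visible in the scene view too, though the flange is partly behind the keys.

```bash
cat > h.py <<'E'
import cv2, numpy as np
def ray(f,u):
    c=-f["R"].T@f["t"]; d=f["R"].T@np.linalg.inv(f["camera_matrix"])@np.array([u[0],u[1],1.]); return c,d/np.linalg.norm(d)
def onplane(f,u,z):
    c,d=ray(f,u); return c+d*(z-c[2])/d[2]
def tri(f,u,g,v):
    a,d=ray(f,u); b,e=ray(g,v)
    s=np.linalg.lstsq(np.stack([d,-e],1),b-a,rcond=None)[0]
    p,q=a+s[0]*d,b+s[1]*e; return (p+q)/2, np.linalg.norm(p-q)
def blob(f,box,lo,hi,near=None):
    """contours of gray in lo..hi inside box (x0,y0,x1,y1), at 4x; largest"""
    x0,y0,x1,y1=box; k=4
    g=cv2.cvtColor(f["pixels"],cv2.COLOR_BGR2GRAY)[y0:y1,x0:x1]
    g=cv2.resize(g,None,fx=k,fy=k,interpolation=cv2.INTER_CUBIC)
    cs=cv2.findContours(cv2.inRange(g,lo,hi),cv2.RETR_EXTERNAL,cv2.CHAIN_APPROX_NONE)[0]
    c=max(cs,key=cv2.contourArea).reshape(-1,2).astype(float)
    return (c+.5)/k-.5+[x0,y0]
def cen(c):
    m=cv2.moments(c.astype(np.float32)); return np.array([m["m10"],m["m01"]])/m["m00"]
E
cat > m.py <<'E'
import pickle; from h import *
T=pickle.load(open("top0.pkl","rb")); S=pickle.load(open("scene0.pkl","rb"))
Z=dict(flange=.014,bearing=.015,nut=.022)
for n,bt,bs in [("flange",(167,255,181,268),(391,163,399,172)),("nut",(218,253,236,270),(330,162,345,176)),("bearing",(349,264,361,278),(186,174,199,184))]:
    u,v=cen(blob(T,bt,0,80)),cen(blob(S,bs,0,70)); print(n,u,v,*tri(T,u,S,v),onplane(T,u,Z[n])[:2],onplane(S,v,Z[n])[:2])
c=blob(T,(213,246,242,276),185,255); h=cv2.approxPolyDP(cv2.convexHull(np.float32(c)),1.5,True).reshape(-1,2)
w=np.array([onplane(T,p,.022) for p in h])[:,:2]; print("nut poly",w.round(4).tolist(),w.mean(0)); d=np.roll(w,-1,0)-w
print("edge dirs deg",np.degrees(np.arctan2(d[:,1],d[:,0]))%60,np.linalg.norm(d,axis=1))
c=blob(T,(160,246,190,277),178,255); print("flange disc",onplane(T,cv2.minEnclosingCircle(np.float32(c))[0],.014))
x=T["pixels"].astype(int); m=(x[258:285,275:300,2]-x[258:285,275:300,0]>3); ys,xs=np.nonzero(m); pts=np.float32(np.c_[xs+275,ys+258])
e=cv2.minEnclosingCircle(pts); print("sleeve ring",len(pts),e,pts.mean(0))
for u in (e[0],pts.mean(0)): print(onplane(T,u,.045),*tri(T,u,S,(269.1,160.8)),onplane(S,(269.1,160.8),.045))
for n,bt,bs in [("L",(231,174,270,212),(299,214,356,254)),("M",(278,176,317,216),(239,216,293,257)),("R",(325,179,364,218),(176,220,231,262))]:
    r=[]; 
    for f,b in((T,bt),(S,bs)):
        c=blob(f,b,0,70); q=np.array([onplane(f,p,.004) for p in c])[:,:2]; rc=cv2.minAreaRect(np.float32(q*1000)); r.append((cen(c),rc))
        # projective centre: diagonal crossing of the quad
    print(n,[a[1] for a in r],tri(T,r[0][0],S,r[1][0]))
E
python3 m.py
```

```text
flange [173.58678917 260.74266689] [394.51379408 168.16661926] [0.47939936 0.27370845 0.01434993] 0.0019839762706754856 [0.47918293 0.27279507] [0.47891213 0.27494303]
nut [225.8104494  260.49621941] [337.15429688 169.62903646] [0.47735385 0.15054718 0.0241411 ] 0.00248216945423807 [0.4771697 0.1495619] [0.47465464 0.15253028]
bearing [354.67810263 270.44431185] [192.18340774 178.29830995] [ 0.44809183 -0.14882019  0.01656674] 0.0021188294717021526 [ 0.4480427  -0.15012771] [ 0.44628292 -0.14794021]
nut poly [[0.5008, 0.1556], [0.4957, 0.1335], [0.4752, 0.1262], [0.4537, 0.145], [0.4599, 0.167], [0.4854, 0.1726]] [0.4784527  0.14998138]
edge dirs deg [17.00783971 19.81699124 18.9282859  14.24033734 12.49020595 12.0564755 ] [0.02267546 0.02172001 0.02858602 0.02286236 0.02616829 0.02287603]
flange disc [0.47913331 0.27363355 0.014     ]
sleeve ring 0 ((0.0, 0.0), 0.0) [nan nan]
[1.11588662 0.68886316 0.045     ] [0.85635674 0.17132526 0.47265309] 0.45425532434608423 [0.45214194 0.0134734  0.045     ]
 ** On entry to DLASCL parameter number  4 had an illegal value
 ** On entry to DLASC
[... 388 characters left out ...]
ve ring",len(pts),e,pts.mean(0))
  ret = um.true_divide(
m.py:12: RuntimeWarning: Mean of empty slice.
  for u in (e[0],pts.mean(0)): print(onplane(T,u,.045),*tri(T,u,S,(269.1,160.8)),onplane(S,(269.1,160.8),.045))
Traceback (most recent call last):
  File "m.py", line 12, in <module>
    for u in (e[0],pts.mean(0)): print(onplane(T,u,.045),*tri(T,u,S,(269.1,160.8)),onplane(S,(269.1,160.8),.045))
                                                          ~~~^^^^^^^^^^^^^^^^^^^^^
  File "h.py", line 8, in tri
    s=np.linalg.lstsq(np.stack([d,-e],1),b-a,rcond=None)[0]
      ~~~~~~~~~~~~~~~^^^^^^^^^^^^^^^^^^^^^^^^^^^^^^^^^^^
numpy.linalg.LinAlgError: SVD did not converge in Linear Least Squares
```

```bash
python3 - <<'E'
import re
s=open("m.py").read().split("\n")
i=[k for k,l in enumerate(s) if l.startswith("x=T[")][0]
s[i:i+3]=['''c=blob(T,(277,262,297,283),104,255); e=cv2.fitEllipse(np.float32(c)); print("sleeve",e)
g=cv2.cvtColor(T["pixels"],cv2.COLOR_BGR2GRAY)
print(g[264:281,279:296])
c=c[np.hypot(*(c-c.mean(0)).T)<10]
for u in (e[0],cen(c)): print(onplane(T,u,.045),*tri(T,u,S,(269.1,160.8)),onplane(S,(269.1,160.8),.045))''']
open("m.py","w").write("\n".join(s))
E
python3 m.py|sed -n '/sleeve/,$p'
```

```text
sleeve ((286.1479797363281, 271.9691467285156), (12.35170841217041, 13.419523239135742), 67.89637756347656)
[[ 96  96  96  97  97  91  98 102  97  97  82  96  96  96  96  97  97]
 [ 95  97  81  87 108 108 107 109 110 108 102  97  79  95  95  95  96]
 [ 96  82 100 109  94  79  74  88  77  73  99 107  92  76  95  96  95]
 [ 77  93 110  96  84  80  78  82  90  90  81  86 107  83  86  85  95]
 [ 83 106  87  85  83  82  82  92  96  97  93  66  94 106  87  83  87]
 [101 108  68  82  83  83  93  96  96  97  96  89  93 112  92  84  82]
 [106 101  80  83  84  82  95  96  97  96  95  96  70 107 103  84  83]
 [108  97  84  83  82  93  95  96  96  95  97  96  63 103 109  68  82]
 [107  80  84  83  82  96  95  96  96  97  95  96  76 101 109  64  82]
 [107 102  74  83  83  95  97  96  97  96  96  95  54 106 106  80  83]
 [ 91 109  71  83  83  95  96  96  96  96  97  82  51 109  79  82  83]
 [ 95 108 101  59  83  95  96  96  95  95  83  54  95 109  83  83  83]
 [ 97 100 109  88  64  75  96  96  96  73  64  96 109  95  83  83  83]
 [ 97  97  96 108 102  82  73  72  68  97 102 110  94  85  82  82  93
[... 636 characters left out ...]
37572479248047), 85.83404541015625)] (array([0.64067672, 0.09417057, 0.00515082]), np.float64(0.00242543793834067))
M [((629.4063110351562, -19.414329528808594), (73.03670501708984, 73.67687225341797), 85.99082946777344), ((626.4739379882812, -17.010120391845703), (71.74394989013672, 72.31578063964844), 85.84688568115234)] (array([ 0.62915647, -0.01832054,  0.00533827]), np.float64(0.0023191735997606425))
R [((621.886474609375, -133.42999267578125), (72.93705749511719, 73.64859771728516), 86.19082641601562), ((618.7704467773438, -131.05836486816406), (72.05989837646484, 72.12413787841797), 86.10296630859375)] (array([ 0.62142979, -0.1322049 ,  0.00536897]), np.float64(0.0022199562524840813))
```

>>> {"fn": "send_rows", "kwargs": {"hand": [1,1,1,1,1,1,1,1], "offset": [[0,0,0],[0,0,0],[0,0,0],[0,0,0],[0,0,0],[0,0,0],[0,0,0],[0,0,0]], "angular": [[0,0,-0.885],[0,0,-0.885],[0,0,-0.885],[0,0,-0.885],[0,0,-0.885],[0,0,-0.885],[0,0,-0.885],[0,0,-0.885]]}}

```text
time_s: 0.9
eef_pos: [0.2543, -0.5432, 0.2308]
eef_rot: [-2.751, -1.516, -0.0]
force: [0.3, 0.0, -0.1]
gripper_width: 0.0855
finger_force: 0.0
```

>>> {"fn": "send_rows", "kwargs": {"hand": [1,1,1,1,1,1,1,1], "offset": [[0,0,0],[0,0,0],[0,0,0],[0,0,0],[0,0,0],[0,0,0],[0,0,0],[0,0,0]], "angular": [[0,0,-0.885],[0,0,-0.885],[0,0,-0.885],[0,0,-0.885],[0,0,-0.885],[0,0,-0.885],[0,0,-0.885],[0,0,-0.885]]}}

```text
time_s: 1.7
eef_pos: [0.2543, -0.5432, 0.2308]
eef_rot: [-2.218, -2.224, -0.001]
force: [0.2, 0.6, 0.6]
gripper_width: 0.0853
finger_force: 0.0
```

>>> {"fn": "send_rows", "kwargs": {"hand": [1,1,1,1,1,1,1,1], "offset": [[0.68,0.562,0],[0.68,0.562,0],[0.68,0.562,0],[0.68,0.562,0],[0.68,0.562,0],[0.68,0.562,0],[0.68,0.562,0],[0.68,0.562,0]], "angular": [[0,0,0],[0,0,0],[0,0,0],[0,0,0],[0,0,0],[0,0,0],[0,0,0],[0,0,0]]}}

```text
time_s: 2.5
eef_pos: [0.48, -0.2698, 0.231]
eef_rot: [-2.222, -2.221, 0.0]
force: [0.8, -0.8, -0.8]
gripper_width: 0.0852
finger_force: 0.0
```

>>> {"fn": "send_rows", "kwargs": {"hand": [1,1,1,1,1,1,1,1], "offset": [[0.68,0,0],[0.68,0,0],[0.68,0,0],[0.68,0,0],[0.68,0,0],[0.68,0,0],[0.68,0,0],[0.68,0,0]], "angular": [[0,0,0],[0,0,0],[0,0,0],[0,0,0],[0,0,0],[0,0,0],[0,0,0],[0,0,0]]}}

```text
time_s: 3.3
eef_pos: [0.4789, 0.0019, 0.231]
eef_rot: [-2.222, -2.221, 0.0]
force: [-0.3, 0.4, 0.2]
gripper_width: 0.0854
finger_force: 0.0
```

>>> {"fn": "send_rows", "kwargs": {"hand": [1,1,1,1,1,1,1,1], "offset": [[0.68,0,0.3],[0.68,0,0.3],[0.68,0,0.3],[0.68,0,0.3],[0.68,0,0.3],[0.68,0,0.3],[0.68,0,0.3],[0.68,0,0.3]], "angular": [[0,0,0],[0,0,0],[0,0,0],[0,0,0],[0,0,0],[0,0,0],[0,0,0],[0,0,0]]}}

```text
time_s: 4.1
eef_pos: [0.4789, 0.2739, 0.1103]
eef_rot: [-2.222, -2.221, 0.001]
force: [0.9, -0.4, 1.0]
gripper_width: 0.0853
finger_force: 0.0
```

>>> {"fn": "send_rows", "kwargs": {"hand": [1,1,1,1,1,1,1], "offset": [[0,0,0.4],[0,0,0.4],[0,0,0.4],[0,0,0.4],[0,0,0.4],[0,0,0.13],[0,0,0.13]], "angular": [[0,0,0],[0,0,0],[0,0,0],[0,0,0],[0,0,0],[0,0,0],[0,0,0]]}}

```text
time_s: 4.8
eef_pos: [0.479, 0.2724, -0.0022]
eef_rot: [-2.221, -2.221, 0.001]
force: [-0.1, -0.4, -0.3]
gripper_width: 0.0855
finger_force: 0.0
```

>>> {"fn": "send_rows", "kwargs": {"hand": [-1,-1,-1,-1,-1], "offset": [[0,0,0],[0,0,0],[0,0,0],[0,0,0],[0,0,0]], "angular": [[0,0,0],[0,0,0],[0,0,0],[0,0,0],[0,0,0]]}}

```text
time_s: 5.3
eef_pos: [0.4802, 0.2728, -0.0005]
eef_rot: [2.221, 2.221, 0.003]
force: [-0.8, -1.4, 6.6]
gripper_width: 0.0637
finger_force: 66.6
```

>>> {"fn": "send_rows", "kwargs": {"hand": [-1,-1,-1,-1,-1,-1], "offset": [[0,0,-0.2],[0,0,-0.4],[0,0,-0.4],[0,0,-0.4],[0,0,-0.2],[0,0,0]], "angular": [[0,0,0],[0,0,0],[0,0,0],[0,0,0],[0,0,0],[0,0,0]]}}

```text
time_s: 5.9
eef_pos: [0.4804, 0.2728, 0.08]
eef_rot: [2.221, 2.22, 0.004]
force: [1.3, 0.2, -1.0]
gripper_width: 0.0637
finger_force: 66.1
```

```bash
python3 - <<'E'
from plant import grab_frame
import cv2,numpy as np
a=grab_frame("top")["pixels"][200:340,130:290]; b=grab_frame("scene")["pixels"][80:220,330:490]
cv2.imwrite("pics/lift1.png",cv2.resize(np.hstack([a,b]),None,fx=2.5,fy=2.5,interpolation=cv2.INTER_CUBIC))
E
```

```text
(no output)
```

View pics/lift1.png

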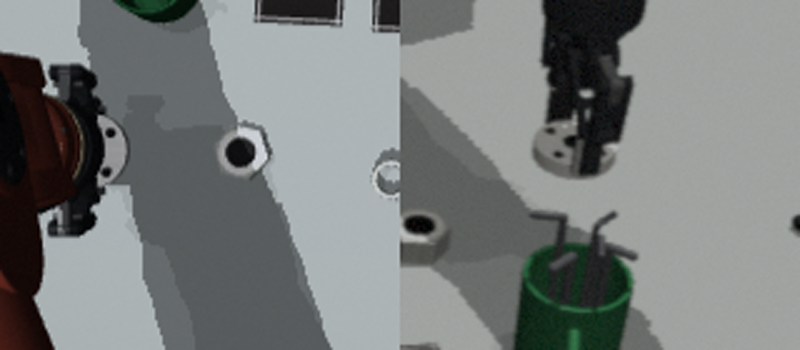

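The flange hangs level in the fingers in both views (held at scene crop ~(575,150)). I'm carrying it to the middle pad.

>>> {"fn": "send_rows", "kwargs": {"hand": [-1,-1,-1,-1,-1,-1,-1,-1], "offset": [[-0.5,0,-0.05],[-0.5,0,-0.05],[-0.5,0,-0.05],[-0.5,0,-0.05],[-0.5,0,-0.05],[-0.5,0,-0.05],[-0.5,0,-0.05],[-0.5,0,-0.05]], "angular": [[0,0,0],[0,0,0],[0,0,0],[0,0,0],[0,0,0],[0,0,0],[0,0,0],[0,0,0]]}}

```text
time_s: 6.8
eef_pos: [0.4784, 0.0716, 0.0969]
eef_rot: [-2.221, -2.22, 0.002]
force: [0.5, 0.2, -1.3]
gripper_width: 0.0629
finger_force: 66.2
```

>>> {"fn": "send_rows", "kwargs": {"hand": [-1,-1,-1,-1,-1,-1,-1,-1], "offset": [[-0.262,0.422,0],[-0.262,0.422,0],[-0.262,0.422,0],[-0.262,0.422,0],[-0.262,0.422,0],[-0.262,0.422,0],[-0.262,0.422,0],[0,0,0]], "angular": [[0,0,0],[0,0,0],[0,0,0],[0,0,0],[0,0,0],[0,0,0],[0,0,0],[0,0,0]]}}

```text
time_s: 7.6
eef_pos: [0.6279, -0.0208, 0.0961]
eef_rot: [-2.223, -2.219, 0.002]
force: [-0.5, 0.7, -2.0]
gripper_width: 0.0628
finger_force: 66.4
```

>>> {"fn": "send_rows", "kwargs": {"hand": [-1,-1,-1,-1,-1,-1], "offset": [[0.036,0,0.4],[0,0,0.4],[0,0,0.4],[0,0,0.4],[0,0,0.18],[0,0,0]], "angular": [[0,0,0],[0,0,0],[0,0,0],[0,0,0],[0,0,0],[0,0,0]]}}

```text
time_s: 8.2
eef_pos: [0.625, -0.0168, 0.0071]
eef_rot: [-2.219, -2.219, 0.003]
force: [-0.4, -0.3, -2.4]
gripper_width: 0.0633
finger_force: 66.4
```

>>> {"fn": "send_rows", "kwargs": {"hand": [-1,-1], "offset": [[0,0,0.03],[0,0,0]], "angular": [[0,0,0],[0,0,0]]}}

```text
time_s: 8.4
eef_pos: [0.6276, -0.0176, 0.0088]
eef_rot: [2.221, 2.22, 0.001]
force: [-0.2, -0.4, -1.3]
gripper_width: 0.0631
finger_force: 66.4
```

>>> {"fn": "send_rows", "kwargs": {"hand": [-1,-1,-1,-1], "offset": [[-0.036,0.024,0.04],[0,0,0.04],[0,0,0.02],[0,0,0]], "angular": [[0,0,0],[0,0,0],[0,0,0],[0,0,0]]}}

```text
time_s: 8.8
eef_pos: [0.6286, -0.0195, 0.0036]
eef_rot: [2.221, 2.22, 0.0]
force: [-2.4, -1.1, 3.8]
gripper_width: 0.063
finger_force: 67.1
```

Contact is light (about 5 N up), so I'm releasing and rising.

>>> {"fn": "send_rows", "kwargs": {"hand": [1,1,1,1], "offset": [[0,0,0],[0,0,0],[0,0,0],[0,0,0]], "angular": [[0,0,0],[0,0,0],[0,0,0],[0,0,0]]}}

```text
time_s: 9.2
eef_pos: [0.6281, -0.0192, 0.0027]
eef_rot: [-2.222, -2.221, 0.0]
force: [1.2, 0.0, -0.3]
gripper_width: 0.0851
finger_force: 0.0
```

>>> {"fn": "send_rows", "kwargs": {"hand": [1,1,1,1,1,1,1,1], "offset": [[0,0,-0.3],[0,0,-0.5],[0,0,-0.5],[0,0,-0.5],[-0.5,-0.6,0],[-0.5,-0.6,0],[-0.5,-0.6,0],[-0.5,-0.6,0]], "angular": [[0,0,0],[0,0,0],[0,0,0],[0,0,0],[0,0,0],[0,0,0],[0,0,0],[0,0,0]]}}

```text
time_s: 10.0
eef_pos: [0.5073, -0.12, 0.094]
eef_rot: [2.22, 2.221, 0.0]
force: [-0.3, -1.0, 0.4]
gripper_width: 0.0856
finger_force: 0.0
```

```bash
cat > look.py <<'E'
import sys,pickle,cv2,numpy as np
from plant import env,grab_frame
n=sys.argv[1]; T=grab_frame("top"); S=grab_frame("scene"); pickle.dump((T,S),open(n+".pkl","wb"))
cv2.imwrite(f"pics/{n}.png",np.hstack([cv2.resize(T["pixels"][150:290,150:430],(400,300)),cv2.resize(S["pixels"][140:275,90:440],(400,300))]))
o=env.get_obs(); print(o["time_s"],o["eef_pos"],o["eef_rot"])
E
python3 look.py a1
```

```text
10.1 [ 0.50586797 -0.12131138  0.09380262] [ 2.22477612e+00  2.21743068e+00 -1.38559176e-03]
```

View pics/a1.png

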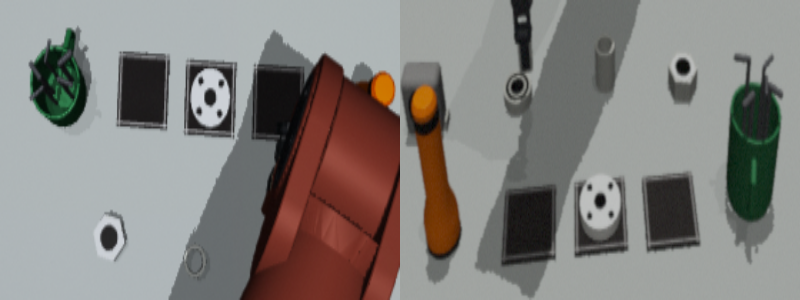

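The flange lies flat on the middle pad, at top px of about (297,195). Next I'm measuring how far off centre it is.

```bash
python3 - <<'E'
import pickle; from h import *
T,S=pickle.load(open("a1.pkl","rb"))
c=blob(T,(291,188,303,203),0,90); u=cen(c); c=blob(S,(345,221,359,240),0,90); v=cen(c)
print(u,v,onplane(T,u,.018),onplane(S,v,.018),tri(T,u,S,v))
c=blob(T,(280,178,314,214),140,255); print(onplane(T,cv2.minEnclosingCircle(np.float32(c))[0],.018))
E
```

```text
[296.66934932 194.92226027] [345.43425926 235.87808642] [ 0.62832634 -0.018979    0.018     ] [0.66431834 0.12574258 0.018     ] (array([0.64860031, 0.05267975, 0.02271216]), np.float64(0.14900438462474377))
[ 0.62815518 -0.01909702  0.018     ]
```

>>> {"fn": "send_rows", "kwargs": {"hand": [1,1,1,1,1,1,1,1], "offset": [[-0.313,-0.6,0],[-0.313,-0.6,0],[0,0,0.4],[0,0,0.4],[0,0,0.4],[0,0,0.4],[0,0,0.23],[0,0,0]], "angular": [[0,0,0],[0,0,0],[0,0,0],[0,0,0],[0,0,0],[0,0,0],[0,0,0],[0,0,0]]}}

```text
time_s: 10.9
eef_pos: [0.4477, -0.1498, 0.0005]
eef_rot: [-2.22, -2.22, 0.0]
force: [1.7, 0.4, -0.1]
gripper_width: 0.0854
finger_force: 0.0
```

>>> {"fn": "send_rows", "kwargs": {"hand": [-1,-1,-1,-1,-1,-1], "offset": [[0,0,0],[0,0,0],[0,0,0],[0,0,0],[0,0,0],[0,0,0]], "angular": [[0,0,0],[0,0,0],[0,0,0],[0,0,0],[0,0,0],[0,0,0]]}}

```text
time_s: 11.5
eef_pos: [0.4492, -0.151, 0.0032]
eef_rot: [2.22, 2.22, 0.001]
force: [-2.3, 2.3, 9.8]
gripper_width: 0.0488
finger_force: 60.8
```

>>> {"fn": "send_rows", "kwargs": {"hand": [-1,-1,-1,-1,-1,-1,-1,-1], "offset": [[0,0,-0.2],[0,0,-0.4],[0,0,-0.5],[0,0,-0.5],[0,0,-0.4],[0.304,0.24,0],[0.304,0.24,0],[0.304,0.24,0]], "angular": [[0,0,0],[0,0,0],[0,0,0],[0,0,0],[0,0,0],[0,0,0],[0,0,0],[0,0,0]]}}

```text
time_s: 12.3
eef_pos: [0.4849, -0.1046, 0.1025]
eef_rot: [2.221, 2.22, 0.001]
force: [0.2, -0.6, -0.9]
gripper_width: 0.0489
finger_force: 62.6
```

>>> {"fn": "send_rows", "kwargs": {"hand": [-1,-1,-1,-1,-1,-1,-1,-1], "offset": [[0.564,0.45,0],[0.564,0.45,0],[0.564,0.45,0],[0.564,0.45,0],[0.564,0.45,0],[0.564,0.45,0],[0.564,0.43,0],[0,0,0]], "angular": [[0,0,0],[0,0,0],[0,0,0],[0,0,0],[0,0,0],[0,0,0],[0,0,0],[0,0,0]]}}

```text
time_s: 13.1
eef_pos: [0.6422, 0.0957, 0.1014]
eef_rot: [-2.218, -2.225, -0.002]
force: [-0.1, -0.9, -2.5]
gripper_width: 0.0491
finger_force: 62.7
```

>>> {"fn": "send_rows", "kwargs": {"hand": [-1,-1,-1,-1,-1,-1], "offset": [[0,0,0.4],[0,0,0.4],[0,0,0.4],[0,0,0.4],[0,0,0.2],[0,0,0]], "angular": [[0,0,0],[0,0,0],[0,0,0],[0,0,0],[0,0,0],[0,0,0]]}}

```text
time_s: 13.7
eef_pos: [0.6395, 0.0923, 0.0101]
eef_rot: [-2.221, -2.22, 0.003]
force: [-0.1, -0.4, -1.6]
gripper_width: 0.0487
finger_force: 62.6
```

>>> {"fn": "send_rows", "kwargs": {"hand": [-1,-1,-1], "offset": [[0,0,0.05],[0,0,0.03],[0,0,0]], "angular": [[0,0,0],[0,0,0],[0,0,0]]}}

```text
time_s: 14.0
eef_pos: [0.6412, 0.0924, 0.0081]
eef_rot: [2.221, 2.221, 0.001]
force: [-0.0, 0.2, -1.4]
gripper_width: 0.049
finger_force: 62.6
```

>>> {"fn": "send_rows", "kwargs": {"hand": [-1,-1,-1], "offset": [[0,0,0.03],[0,0,0.02],[0,0,0]], "angular": [[0,0,0],[0,0,0],[0,0,0]]}}

```text
time_s: 14.3
eef_pos: [0.6414, 0.0924, 0.0072]
eef_rot: [2.22, 2.22, 0.001]
force: [-6.9, -0.3, 14.2]
gripper_width: 0.0487
finger_force: 64.2
```

>>> {"fn": "send_rows", "kwargs": {"hand": [1,1,1,1,1,1,1], "offset": [[0,0,0],[0,0,0],[0,0,0],[0,0,-0.3],[0,0,-0.5],[0,0,-0.5],[0,0,-0.5]], "angular": [[0,0,0],[0,0,0],[0,0,0],[0,0,0],[0,0,0],[0,0,0],[0,0,0]]}}

```text
time_s: 15.0
eef_pos: [0.6408, 0.0925, 0.0969]
eef_rot: [2.221, 2.221, 0.001]
force: [-0.2, 0.3, -1.2]
gripper_width: 0.0852
finger_force: 0.0
```

>>> {"fn": "send_rows", "kwargs": {"hand": [1,1,1,1,1,1,1,1], "offset": [[0,-0.6,0],[0,-0.6,0],[0.378,-0.689,0],[0.378,-0.689,0],[0.378,-0.688,0],[0,0,0],[0,0,0],[0,0,0]], "angular": [[0,0,0],[0,0,0],[0,0,0],[0,0,0],[0,0,0.8],[0,0,0.8],[0,0,0.75],[0,0,0.75]]}}

```text
time_s: 15.8
eef_pos: [0.4775, 0.1495, 0.0961]
eef_rot: [2.48, 1.926, 0.002]
force: [-0.4, 0.0, 0.1]
gripper_width: 0.0853
finger_force: 0.0
```

```bash
sed -i 's/(400,300)/(400,200)/;s/(400,300)/(400,200)/;s/140:275,90:440/140:315,90:440/' look.py; python3 look.py a2; python3 - <<'E'
import pickle; from h import *
T,S=pickle.load(open("a2.pkl","rb"))
c=blob(T,(242,184,258,200),0,60)
for s in (60,90,120):
    try: c=blob(T,(236,178,265,207),s,255); print(s,onplane(T,cv2.minEnclosingCircle(np.float32(c))[0],.019),onplane(T,cen(c),.019),len(c))
    except Exception as e: print(e)
E
```

```text
15.9 [0.47769488 0.14928895 0.09590544] [2.47938382e+00 1.92803266e+00 1.49536839e-03]
60 [0.64147993 0.09267346 0.019     ] [0.64133487 0.09297652 0.019     ] 251
90 [0.64171977 0.0928726  0.019     ] [0.6415989  0.09306219 0.019     ] 240
120 [0.6527806  0.09411625 0.019     ] [0.66011264 0.09466056 0.019     ] 162
```

View pics/a2.png

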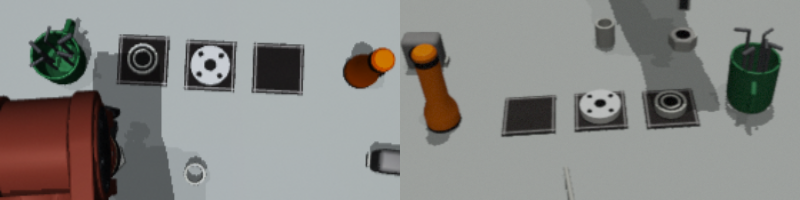

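The bearing sits centred on the left pad at top px of about (250,192), within 0.6 mm, and the flange is unmoved. Now the nut.

>>> {"fn": "send_rows", "kwargs": {"hand": [1,1,1,1,1,1], "offset": [[0,0,0.4],[0,0,0.4],[0,0,0.4],[0,0,0.35],[0,0,0.16],[0,0,0]], "angular": [[0,0,0],[0,0,0],[0,0,0],[0,0,0],[0,0,0],[0,0,0]]}}

```text
time_s: 16.5
eef_pos: [0.4768, 0.1491, 0.0087]
eef_rot: [-2.478, -1.93, 0.002]
force: [0.4, -0.0, -0.3]
gripper_width: 0.0856
finger_force: 0.0
```

>>> {"fn": "send_rows", "kwargs": {"hand": [-1,-1,-1,-1,-1,-1], "offset": [[0,0,0],[0,0,0],[0,0,0],[0,0,0],[0,0,0],[0,0,0]], "angular": [[0,0,0],[0,0,0],[0,0,0],[0,0,0],[0,0,0],[0,0,0]]}}

```text
time_s: 17.1
eef_pos: [0.4785, 0.1492, 0.0106]
eef_rot: [2.478, 1.929, 0.003]
force: [-1.1, -0.6, 6.3]
gripper_width: 0.0442
finger_force: 62.0
```

>>> {"fn": "send_rows", "kwargs": {"hand": [-1,-1,-1,-1,-1,-1], "offset": [[0,0,-0.2],[0,0,-0.4],[0,0,-0.5],[0,0,-0.5],[0,0,-0.4],[0,0,0]], "angular": [[0,0,0],[0,0,0],[0,0,0],[0,0,0],[0,0,0],[0,0,0]]}}

```text
time_s: 17.7
eef_pos: [0.4792, 0.1493, 0.1127]
eef_rot: [2.477, 1.928, 0.006]
force: [0.3, 0.5, -1.9]
gripper_width: 0.0444
finger_force: 61.7
```

>>> {"fn": "send_rows", "kwargs": {"hand": [-1,-1,-1,-1,-1,-1,-1,-1], "offset": [[0,0,0],[0,0,0],[0,0,0],[0,0,0],[-0.5,0,0],[-0.5,0,0],[-0.5,0,0],[-0.5,0,0]], "angular": [[0,0,-0.8],[0,0,-0.8],[0,0,-0.75],[0,0,-0.75],[0,0,0],[0,0,0],[0,0,0],[0,0,0]]}}

```text
time_s: 18.5
eef_pos: [0.4766, 0.0484, 0.1081]
eef_rot: [-2.22, -2.221, 0.001]
force: [0.8, 0.6, -2.6]
gripper_width: 0.0439
finger_force: 61.7
```

>>> {"fn": "send_rows", "kwargs": {"hand": [-1,-1,-1,-1,-1,-1,-1,-1], "offset": [[-0.5,0.41,0],[-0.5,0.41,0],[-0.5,0.41,0],[-0.54,0.415,0],[-0.54,0.415,0],[-0.54,0.415,0],[-0.54,0.415,0],[0,0,0]], "angular": [[0,0,0],[0,0,0],[0,0,0],[0,0,0],[0,0,0],[0,0,0],[0,0,0],[0,0,0]]}}

```text
time_s: 19.3
eef_pos: [0.6226, -0.137, 0.107]
eef_rot: [-2.224, -2.217, 0.002]
force: [-1.0, -0.5, -3.0]
gripper_width: 0.0437
finger_force: 62.0
```

>>> {"fn": "send_rows", "kwargs": {"hand": [-1,-1,-1,-1,-1,-1], "offset": [[0,0,0.4],[0,0,0.4],[0,0,0.4],[0,0,0.4],[0,0,0.2],[0,0,0]], "angular": [[0,0,0],[0,0,0],[0,0,0],[0,0,0],[0,0,0],[0,0,0]]}}

```text
time_s: 19.9
eef_pos: [0.6201, -0.1328, 0.0169]
eef_rot: [-2.219, -2.219, 0.002]
force: [-0.2, -0.2, -2.1]
gripper_width: 0.0442
finger_force: 62.0
```

>>> {"fn": "send_rows", "kwargs": {"hand": [-1,-1,-1], "offset": [[0,0,0.03],[0,0,0.03],[0,0,0]], "angular": [[0,0,0],[0,0,0],[0,0,0]]}}

```text
time_s: 20.2
eef_pos: [0.6224, -0.134, 0.0171]
eef_rot: [2.221, 2.22, 0.001]
force: [-0.1, 0.3, -2.1]
gripper_width: 0.0437
finger_force: 62.0
```

>>> {"fn": "send_rows", "kwargs": {"hand": [-1,-1,-1], "offset": [[0,0,0.035],[0,0,0.035],[0,0,0]], "angular": [[0,0,0],[0,0,0],[0,0,0]]}}

```text
time_s: 20.5
eef_pos: [0.6224, -0.1341, 0.0146]
eef_rot: [2.221, 2.22, 0.0]
force: [-4.5, 1.2, 10.5]
gripper_width: 0.0437
finger_force: 63.3
```

>>> {"fn": "send_rows", "kwargs": {"hand": [1,1,1,1,1,1,1], "offset": [[0,0,0],[0,0,0],[0,0,0],[0,0,-0.3],[0,0,-0.5],[0,0,-0.5],[0,0,-0.5]], "angular": [[0,0,0],[0,0,0],[0,0,0],[0,0,0],[0,0,0],[0,0,0],[0,0,0]]}}

```text
time_s: 21.2
eef_pos: [0.622, -0.1339, 0.1049]
eef_rot: [2.221, 2.221, 0.0]
force: [-0.2, 0.7, -0.4]
gripper_width: 0.0855
finger_force: 0.0
```

>>> {"fn": "send_rows", "kwargs": {"hand": [1,1,1,1,1,1,1,1], "offset": [[0.41,-0.5,0],[0.41,-0.5,0],[0.41,-0.5,0],[0.41,-0.5,0],[0.41,-0.5,0],[0.41,-0.5,0],[0.412,-0.468,0],[0,0,0]], "angular": [[0,0,0],[0,0,0],[0,0,0],[0,0,0],[0,0,0],[0,0,0],[0,0,0],[0,0,0]]}}

```text
time_s: 22.0
eef_pos: [0.4466, 0.0118, 0.1038]
eef_rot: [-2.219, -2.223, -0.001]
force: [-0.2, -0.4, -0.4]
gripper_width: 0.085
finger_force: 0.0
```

```bash
python3 look.py a3; python3 - <<'E'
import pickle; from h import *
T,S=pickle.load(open("a3.pkl","rb"))
def hexc(f,b,z,s):
    c=blob(f,b,s,255); m=cv2.minEnclosingCircle(np.float32(c))[0]; print(onplane(f,m,z),onplane(f,cen(c),z),len(c))
for s in (120,150): hexc(T,(331,184,360,213),.026,s)
print("nut bore",onplane(T,cen(blob(T,(339,191,351,205),0,60)),.026)); 
c=blob(T,(291,188,303,203),0,90);print("flange bore",onplane(T,cen(c),.018))
hexc(T,(280,178,314,214),.018,140)
E
```

```text
22.1 [0.44897046 0.00987315 0.10396134] [2.21933847e+00 2.22060017e+00 1.50887827e-03]
[ 0.6221664  -0.13415245  0.026     ] [ 0.62197054 -0.13406495  0.026     ] 241
[ 0.62199268 -0.13368921  0.026     ] [ 0.62194933 -0.13406671  0.026     ] 237
nut bore [ 0.62242291 -0.13383023  0.026     ]
flange bore [ 0.62810185 -0.01889828  0.018     ]
[ 0.62853302 -0.01927362  0.018     ] [ 0.62842438 -0.01921983  0.018     ] 302
```

View pics/a3.png

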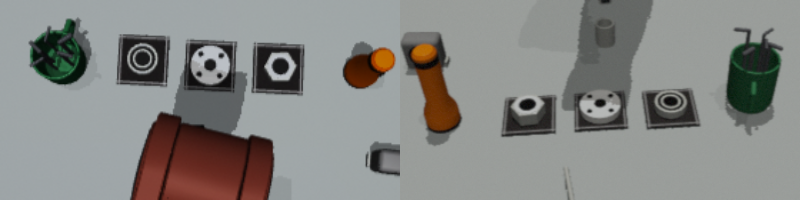

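The picture shows the nut centred on the right pad, top px about (345,198), within 0.7 mm. The flange and bearing are in place. Now the sleeve.

>>> {"fn": "send_rows", "kwargs": {"hand": [1,1,1,1,1,1], "offset": [[0,0,0.4],[0,0,0.4],[0,0,0.4],[0,0,0.4],[0,0,0.19],[0,0,0]], "angular": [[0,0,0],[0,0,0],[0,0,0],[0,0,0],[0,0,0],[0,0,0]]}}

```text
time_s: 22.7
eef_pos: [0.448, 0.0096, 0.0124]
eef_rot: [-2.221, -2.219, 0.002]
force: [-0.3, 0.9, -0.3]
gripper_width: 0.0855
finger_force: 0.0
```

>>> {"fn": "send_rows", "kwargs": {"hand": [-1,-1,-1,-1,-1,-1,-1], "offset": [[0,0,0],[0,0,0],[0,0,0],[0,0,0],[0,0,0],[0,0,0],[0,0,0]], "angular": [[0,0,0],[0,0,0],[0,0,0],[0,0,0],[0,0,0],[0,0,0],[0,0,0]]}}

```text
time_s: 23.4
eef_pos: [0.4492, 0.0096, 0.0143]
eef_rot: [2.22, 2.22, 0.001]
force: [-0.6, 0.3, 6.9]
gripper_width: 0.034
finger_force: 60.1
```

>>> {"fn": "send_rows", "kwargs": {"hand": [-1,-1,-1,-1,-1,-1], "offset": [[0,0,-0.2],[0,0,-0.4],[0,0,-0.5],[0,0,-0.5],[0,0,-0.4],[0,0,0]], "angular": [[0,0,0],[0,0,0],[0,0,0],[0,0,0],[0,0,0],[0,0,0]]}}

```text
time_s: 24.0
eef_pos: [0.4502, 0.0094, 0.1166]
eef_rot: [2.219, 2.218, 0.004]
force: [1.1, 0.7, -0.7]
gripper_width: 0.0331
finger_force: 59.9
```

>>> {"fn": "send_rows", "kwargs": {"hand": [-1,-1,-1,-1,-1,-1,-1,-1], "offset": [[-0.084,0.515,0],[-0.084,0.515,0],[-0.084,0.515,0],[-0.084,0.515,0],[-0.084,0.515,0],[-0.084,0.515,0],[-0.082,0.514,0],[0,0,0]], "angular": [[0,0,0],[0,0,0],[0,0,0],[0,0,0],[0,0,0],[0,0,0],[0,0,0],[0,0,0]]}}

```text
time_s: 24.8
eef_pos: [0.63, -0.02, 0.1111]
eef_rot: [-2.221, -2.22, 0.001]
force: [-0.4, -0.3, -2.7]
gripper_width: 0.0339
finger_force: 60.5
```

>>> {"fn": "send_rows", "kwargs": {"hand": [-1,-1,-1,-1,-1,-1], "offset": [[0,0,0.35],[0,0,0.35],[0,0,0.35],[0,0,0.3],[0,0,0.15],[0,0,0]], "angular": [[0,0,0],[0,0,0],[0,0,0],[0,0,0],[0,0,0],[0,0,0]]}}

```text
time_s: 25.4
eef_pos: [0.6275, -0.0192, 0.0368]
eef_rot: [-2.22, -2.22, 0.002]
force: [0.6, 0.3, -1.2]
gripper_width: 0.0335
finger_force: 60.5
```

```bash
python3 - <<'E'
from plant import grab_frame,env
import cv2,numpy as np
a=grab_frame("top")["pixels"][160:230,250:350]; b=grab_frame("scene")["pixels"][180:260,210:310]
cv2.imwrite("pics/s1.png",np.hstack([cv2.resize(a,(400,280)),cv2.resize(b,(400,280))])); print(env.get_obs()["eef_pos"])
E
```

```text
[ 0.62887066 -0.01956963  0.0388325 ]
```

View pics/s1.png

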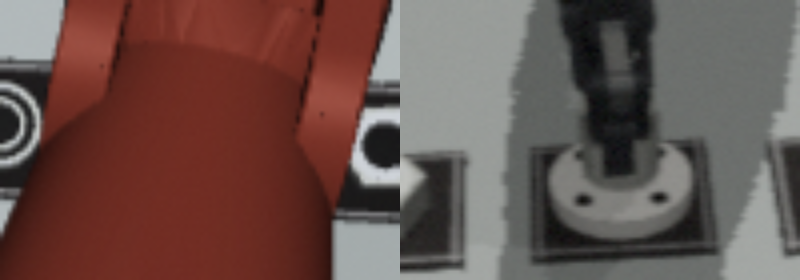

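The sleeve is upright between the fingers, just above the middle of the flange (scene crop ~(618,175)). Lowering it now.

>>> {"fn": "send_rows", "kwargs": {"hand": [-1,-1,-1,-1], "offset": [[0,0,0.03],[0,0,0.03],[0,0,0.02],[0,0,0]], "angular": [[0,0,0],[0,0,0],[0,0,0],[0,0,0]]}}

```text
time_s: 25.9
eef_pos: [0.6287, -0.0195, 0.0343]
eef_rot: [2.222, 2.221, -0.0]
force: [-0.1, -0.4, -1.5]
gripper_width: 0.0342
finger_force: 60.5
```

>>> {"fn": "send_rows", "kwargs": {"hand": [-1,-1], "offset": [[0,0,0.02],[0,0,0]], "angular": [[0,0,0],[0,0,0]]}}

```text
time_s: 26.1
eef_pos: [0.6286, -0.0195, 0.0332]
eef_rot: [-2.222, -2.221, 0.0]
force: [-0.1, 0.0, -1.2]
gripper_width: 0.034
finger_force: 60.5
```

>>> {"fn": "send_rows", "kwargs": {"hand": [-1,-1], "offset": [[0,0,0.015],[0,0,0]], "angular": [[0,0,0],[0,0,0]]}}

```text
time_s: 26.3
eef_pos: [0.6287, -0.0195, 0.0325]
eef_rot: [2.222, 2.221, -0.0]
force: [0.2, 0.6, -2.3]
gripper_width: 0.0337
finger_force: 60.5
```

>>> {"fn": "send_rows", "kwargs": {"hand": [-1,-1], "offset": [[0,0,0.02],[0,0,0]], "angular": [[0,0,0],[0,0,0]]}}

```text
time_s: 26.5
eef_pos: [0.6288, -0.0195, 0.0324]
eef_rot: [2.221, 2.221, 0.0]
force: [-2.9, 0.6, 5.7]
gripper_width: 0.0333
finger_force: 61.2
```

Contact. Releasing, retreating and checking.

>>> {"fn": "send_rows", "kwargs": {"hand": [1,1,1,1,1,1,1,1], "offset": [[0,0,0],[0,0,0],[0,0,0],[0,0,0],[0,0,-0.3],[0,0,-0.5],[0,0,-0.5],[0,0,-0.5]], "angular": [[0,0,0],[0,0,0],[0,0,0],[0,0,0],[0,0,0],[0,0,0],[0,0,0],[0,0,0]]}}

```text
time_s: 27.3
eef_pos: [0.6288, -0.0195, 0.1238]
eef_rot: [2.221, 2.221, 0.001]
force: [-0.2, -0.4, -0.2]
gripper_width: 0.085
finger_force: 0.0
```

>>> {"fn": "send_rows", "kwargs": {"hand": [1,1,1,1,1,1,1], "offset": [[0,0,-0.5],[0,-0.5,0],[0,-0.5,0],[0,-0.5,0],[0,-0.5,0],[0,-0.5,0],[0,0,0]], "angular": [[0,0,0],[0,0,0],[0,0,0],[0,0,0],[0,0,0],[0,0,0],[0,0,0]]}}

```text
time_s: 28.0
eef_pos: [0.5019, -0.0193, 0.1477]
eef_rot: [2.222, 2.221, -0.0]
force: [-0.0, 0.3, 0.6]
gripper_width: 0.0853
finger_force: 0.0
```

```bash
sed -i 's/150:290,150:430/160:230,230:370/;s/140:315,90:440/190:265,170:360/' look.py; python3 look.py a4
```

```text
28.1 [ 0.50419623 -0.01967273  0.14779054] [2.22058700e+00 2.21951603e+00 1.59817691e-03]
```

View pics/a4.png

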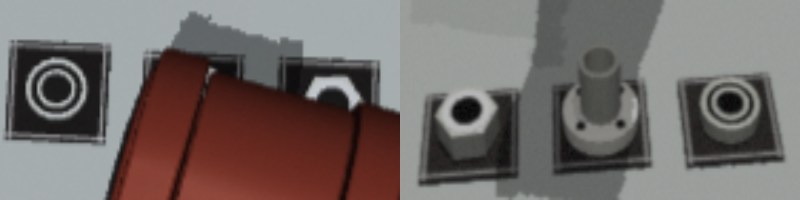

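The scene view shows the sleeve standing upright on the flange, at crop (600,85), but the arm hides it in the top view. I'm clearing the arm sideways for an accurate check.

>>> {"fn": "send_rows", "kwargs": {"hand": [1,1,1,1,1,1,1,1], "offset": [[0.7,-0.1,-0.2],[0.7,-0.1,-0.2],[0.7,-0.1,-0.2],[0.7,0,0],[0.7,0,0],[0.7,0,0],[0.7,0,0],[0,0,0]], "angular": [[0,0,0],[0,0,0],[0,0,0],[0,0,0],[0,0,0],[0,0,0],[0,0,0],[0,0,0]]}}

```text
time_s: 28.9
eef_pos: [0.4891, 0.2291, 0.1768]
eef_rot: [-2.217, -2.225, -0.002]
force: [-0.1, -0.8, 0.8]
gripper_width: 0.0854
finger_force: 0.0
```

```bash
python3 look.py a5; python3 - <<'E'
import pickle,cv2; from h import *
T,S=pickle.load(open("a5.pkl","rb"))
cv2.imwrite("pics/s2.png",np.hstack([cv2.resize(T["pixels"][172:217,272:322],(400,360),interpolation=cv2.INTER_CUBIC),cv2.resize(S["pixels"][198:261,236:306],(400,360),interpolation=cv2.INTER_CUBIC)]))
c=blob(T,(280,178,314,214),140,255);print("flange",onplane(T,cv2.minEnclosingCircle(np.float32(c))[0],.018))
def pix(f,X):
    p=f["camera_matrix"]@(f["R"]@np.array(X)+f["t"]); return p[:2]/p[2]
print("expected top rim centre px",pix(T,(.6283,-.019,.063)))
E
```

```text
29.0 [0.4892551  0.22624475 0.1766883 ] [ 2.21942508e+00  2.22294402e+00 -3.23893209e-05]
flange [ 0.62815518 -0.01909702  0.018     ]
expected top rim centre px [297.30109838 192.04972316]
```

View pics/s2.png

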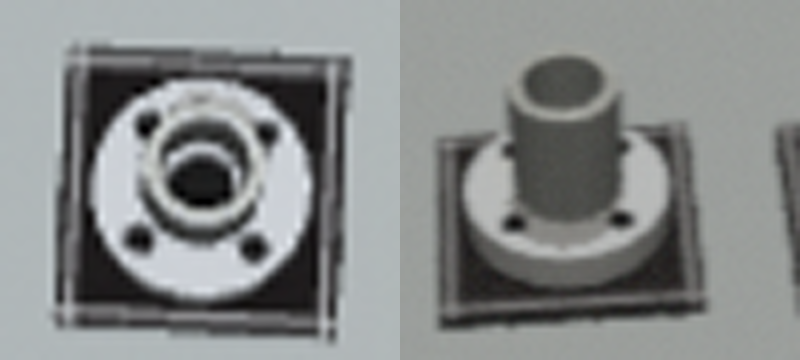

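```bash
python3 - <<'E'
import pickle; from h import *
T,S=pickle.load(open("a5.pkl","rb"))
for n,f in (("T",T),("S",S)):
    # rim hole (dark bore mouth) and warm-coloured rim pixels
    x=f["pixels"].astype(int); b=(286,181,308,205) if n=="T" else (252,203,278,222)
    p=x[b[1]:b[3],b[0]:b[2]]; print(n); print((p.sum(2)//3))
u=(264.2,212.9); print("scene rim",onplane(S,u,.063),"top rim",onplane(T,(296.8,191),.063), tri(T,(296.8,191),S,u))
c=blob(S,(240,200,302,256),165,255); e=cv2.fitEllipse(cv2.convexHull(np.float32(c))); print("scene flange",e,onplane(S,e[0],.018))
E
```

```text
T
[[ 34  33  35  34  36  35  45  44  35  59  71  70  72  53  56  56  69  68
   67  69  67  81]
 [ 29  29  28  27  27  21  93 185 188 189 190 189 190 189 147 143  61  30
   28  29  26  34]
 [ 29  29  28  22  95 184 194 208 209 186 184 184 185 208 200 201 190 150
   67  30  29  30]
 [ 28  28  98 185 193 208 209 209 185 176 140 140 173 183 184 184 208 200
  191 139  39  29]
 [ 30  94 192 207 178 175 207 152 174 180 177 187 191 180 173 174 181 207
  208 200 104  35]
 [ 93 190 207 108  77  75 180 176 199 204 173 158 176 193 201 184 174 182
  207 209 195 104]
 [189 208 178  46  29  48 183 202 148 110  89  81  91  98 124 201 191 146
  102  99 140 191]
 [205 208 202  51  17 164 199 122  72  53  52  52  52  51  61 117 201 181
   41  28  79 204]
 [208 209 209 152 118 192 146  59  50  50  83  84  55  51  51  56 136 201
   94  32 105 204]
 [209 209 208 201 171 195  72  47 107 186 192 192 190 152  59  48  64 199
  178 102 190 208]
 [209 208 209 171 188 187  83 185 194 146 101  97 114 163 151  84  49 180
  193 152 206 209]
 [209 208 209 193 193 175 120 172 104  58  29  29  39  76 127 114  48 138
 
[... 2839 characters left out ...]
34 114
   87  76  68  71 109 143 155 155]
 [156 153 134  93  67  67  74  76  84  89  94  96  98  99  95  89  86  81
   74  73  69  71 105 139 148 147]
 [150 151 135  94  67  67  71  71  74  77  78  80  77  79  79  78  76  74
   74  71  69  70  99 123 120 103]
 [118 148 147 107  71  66  70  72  75  75  78  77  76  76  76  79  77  77
   74  75  66  72 104 150 166 153]]
scene rim [ 0.62964326 -0.0160722   0.063     ] top rim [ 0.63073693 -0.01791837  0.063     ] (array([ 0.63066032, -0.01701958,  0.06401099]), np.float64(0.0017329293555706905))
scene flange ((264.7604064941406, 230.46946716308594), (23.928871154785156, 34.67854690551758), 86.59960174560547) [ 0.62775383 -0.01661314  0.018     ]
```

The sleeve stands upright within about 1–2 mm of the flange centre, and the mug, torch and tape are untouched. Handing in.

```bash
python3 -c "
from plant import env
print(env.job_done())"
```

```text
the job is handed in; nothing more can be done
None
```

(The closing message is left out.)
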